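# Dock a loaded plate carrier and hold it flush with a spacer

### The arm

A 7-joint arm with a two-finger parallel gripper is mounted at the origin on a cart in front of the work surface, level with it; the furniture and walls round the work are solid. World frame = base frame: x ahead of the robot, y to its left, z up, the work surface at z = 0. Lengths are in m, angles in rad, forces in N, time in s.
With the tool pointing down it reaches from about 0.4 to 0.9 m from the base axis. Payload 5.5 kg.
Tool frame: the origin (TCP) lies between the finger pads; the fingertips stand 22 mm ahead of it and the grasp point (between the pads) lies 3 mm ahead of it (ctrl.tip_reach is the distance from the TCP to the fingertips, in m); z points along the fingers, y is the direction in which the jaws open and shut (so a half turn about z gives the same grasp; the last joint's range is limited). The gripper opens to 85 mm and grips with 20 to 120 N. Pads are 22 mm wide; open, the fingers measure 114 mm over their backs; the gripper's body (76 mm by 85 mm) begins 54 mm behind the grasp point. The pads swing forward as they close: fully open they stand 13 mm farther back than shut.
Start: joints at [-1.064, 0.501, -0.427, 1.55, 0.221, 1.138, -0.21], TCP at [0.157, 0.631, 0.253] pointing down, gripper open.
Joint ranges: [-2.88, 2.88], [-0.31, 2.03], [-1.54, 1.56], [0.2, 2.42], [-1.41, 4.55], [0.19, 2.02], [-2.57, 2.57]. Speed limits (rad/s): [2.57, 2.57, 3.14, 3.14, 3.14, 3.14, 3.14].

### API

Orientations are given as a 3x3 rotation matrix whose columns are the frame's x, y, z axes.
In Python, from station import ctrl, imaging, finder gives the robot as it stands.
- The arm moves only by the shell command python3 -m jog 'ROWS' [FORCE]. ROWS is JSON, a list of rows, each an object with "claw": the closure, from 0 (fully open) to 1 (shut); "xyz": the shift along the world's x, y, z each as a share of 0.04 m, from -1 to 1, a list of three; "turn": the turn about the world's z as a share of 0.1 rad, from -1 to 1. A call has 1 to 5 rows; each row shifts and turns the commanded pose from where the row before left it; what a row does not reach is not made up. A row lasts 1/8 s, in which the tool goes at most 62.5 mm and 10.7 degrees, less where a joint would pass 70% of its speed; a pose out of reach is approached as far as the arm can. A call with a number of a shift or a turn outside -1 to 1 is refused whole. A call with a gripper value outside its range is refused whole. The fingers move at their own pace and stop on an object; FORCE is the grip in N (left out, the last holds). Time passes only in rows, so rows that do not move let the fingers close. It gives the time, the measured TCP pose, the force and the opening at its end, in the units of the state.
- ctrl.observe(): the state, without advancing time (a new reading comes with each control period).
- imaging.grab_frame(name): name is "side" or "top" or "wrist"; returns a dict with "image" (420x560x3 uint8, red, green, blue), "vertical_fov" (degrees; the focal length in pixels is half the picture's height over the tangent of half this angle, whatever the lens; pixels are square), "cx", "cy" (the principal point, pixels), "origin" and "orientation" of the camera in the world; the wrist camera has in their place "tool_from_camera" (4x4, takes a point from camera to tool coordinates, whose origin is the TCP and whose axes are the flange's). Camera axes: x right, y down, z forward; pixel columns grow to the right and rows downward; lengths in m; the calibration is good to about 2 mm. A picture is of the moment at which its call begins: read the wrist's pose just before it. There is no depth.
- ctrl.hand_in(): hands the job in, once; it reports no verdict.
Trained networks look in a picture, given as the dict that the camera call returned (one of the last four; its "shot" number tells which), for a name from the list of things; names that differ only in an ending like _2 or _b are one class to them, and where a whole thing is asked for, a point or a joint stands for the part that bears it (a point fixed in the world has none). Each returns a list of dicts, best first, with "confidence" (0 to 1); they miss things now and then, are a little off and sometimes report something else, mostly with a low value. They report only what shows in the picture. A call takes as long as a camera call. They do not tell look-alikes from the thing itself.
- finder.find_in(picture, label): "bbox" ([left, top, right, bottom] in pixels, round what is visible of it).
The state is a dict: "time_s": time; "q": joint angles; "joint_velocities": joint speeds; "joint_efforts": joint torques, N m; "tcp_pos": TCP position; "orientation": TCP orientation; "contact_force": force on the tool from outside, world axes, zero at the start; "moment": the same for the moment, N m; "gripper_width": finger opening in m.
Only numpy, scipy, OpenCV 4.12 (cv2) and the standard library are available. Lean on these libraries where they do the work, as an engineer would, in place of code of your own. Each camera call takes 0.05 s, during which the arm holds its last target.

### The job

Slide the orange carrier, with its well plate in it, by its white fin to the right between the rear rail and the two front blocks until it is fully home against the end stop. Then take the yellow-headed spacer from its stand, lower its blade to the deck in the gap between carrier and front block where that is wide enough (at the thin black block), and with it push the carrier flush along the rear rail. Finish while still gripping the spacer upright and pressing the carrier on the rail with it, lightly (about 10 N), the hand off the carrier; leave the bottle and the seed cup alone.

Things in the scene. Friction and masses are not known exactly. Their poses are not given: they have to be found in the camera images.
- bay: Fixed grey bay, origin on the table; its deck (top at z 8 mm) spans x -88..64, y -185..245 mm. +x: away from the robot, to the rear rail; +y: left, out of its open end. End stop face at y = -145 mm, 22 mm high. The channel between rail and blocks runs from there to y = 15 mm (rail's flared tip to 57). The docked carrier's origin lies at x 0 (flush with the rail), y -60 mm.
- rail: Fixed aluminium rear rail of the bay, 12 x 176 mm, 20 mm high above the deck; its face towards the robot is at bay x = 48 mm. Origin at its middle on the deck (bay x 54, y -61 mm).
- thin_block: Fixed thin black front block, 10 (x) x 74 (y) x 20 mm; origin at its middle on the deck, axes as the bay's. Centred at bay x -69 mm and bay y -104 or -22 mm (it trades places with the thick blue block). Its channel face is at bay x -64 mm: the gap to the carrier is 10 to 16 mm (16 when the carrier is flush with the rail), wide enough for the spacer.
- thick_block: Fixed thick blue front block, 30 (x) x 74 (y) x 20 mm; origin at its middle on the deck, centred at bay x -69 mm at the other of the two places. Its channel face is at bay x -54 mm: the gap to the carrier is at most 6 mm, too narrow for the spacer.
- carrier: Loose orange carrier, 96 (x) x 170 (y) mm, side walls 16 mm high, about 0.25 kg; origin at the centre of its underside, axes as the bay's when docked (+y at the fin end). It starts on the bay's deck in front of the channel's open left end. A clear well plate lies in its tray, plate top 19 mm above the carrier's underside.
- fin (a point): Centre of the free part of the white upright grip fin on the carrier: at carrier x 0, y 70 mm, 46 mm above its underside; axes as the carrier's. The fin is 44 mm wide (x), 12 mm thick (y: grip it across this), and stands free from 16 to 66 mm above the carrier's underside.
- well_plate: Clear plastic well plate, 86 x 128 x 15 mm, loose in the carrier's tray; origin at the centre of its underside, at carrier x 0, y -15.5, z 4 mm.
- spacer_grip (a point): Centre of the spacer's yellow head, 16 mm thick (x: grip it across this), 44 mm wide (y), 42 mm high. The steel blade below is 8 mm thick (x), 44 mm wide, its foot 55 mm below this point, the head's underside 21 mm below it; spacer about 0.09 kg. It starts upright in the stand, x roughly away from the robot.
- spacer_foot (a point): Middle of the foot (lower end) of the spacer's blade.
- stand: Fixed black stand of the spacer, 70 x 80 x 32 mm, origin at the table top; its slot is 28 mm deep, 10 mm (x) by 47 mm (y), the slot's floor 4 mm above the table.
- bottle: Bystander: loose white reagent bottle with blue cap, 56 mm wide, 101 mm high, behind the bay; origin at its foot. Leave it alone.
- cup: Bystander: loose seed cup with red lid, 62 mm wide, 74 mm high, to the left of the bay; origin at its foot. Leave it alone.
There are look-alikes about, which are no part of the job. Of the things shaped like the stand, the black one is meant.

How it is judged:
By the outcome, as a careful person would: the job done as asked, in the order asked, and still so for the second after the job is handed in, while the arm keeps its last pose, push and grip.
It also fails if it takes over 66 s, if anything falls off the work surface, if the arm or the gripper's body presses on something with over 40 N, if the wrist force passes 120 N, or if a joint passes its speed limit or range.

## Working session

There is one attempt and no reset: what is moved stays moved. The work goes in short steps, Python scripts to look and compute and a shell command to move; the robot and the scene stay as the last step left them, time stands still between calls to the robot, and variables do not carry over. Pictures are saved under pics/ and viewed, and the job is handed in when it is done.

```bash
ls; mkdir -p pics
cat > h.py <<'E'
import numpy as np, cv2
from station import ctrl, imaging, finder
def save(p,n): cv2.imwrite(f'pics/{n}.png',cv2.cvtColor(p['image'],cv2.COLOR_RGB2BGR))
def cam(p,st=None):
    f=p['image'].shape[0]/2/np.tan(np.radians(p['vertical_fov'])/2)
    if 'origin' in p: return f,np.array(p['origin']),np.array(p['orientation'])
    T=np.array(p['tool_from_camera']);R=np.array(st['orientation'])
    return f,np.array(st['tcp_pos'])+R@T[:3,3],R@T[:3,:3]
def onz(p,u,v,z,st=None):
    f,o,R=cam(p,st); d=R@np.array([(u-p['cx'])/f,(v-p['cy'])/f,1]); return o+d*(z-o[2])/d[2]
def proj(p,X,st=None):
    f,o,R=cam(p,st); c=R.T@(np.array(X)-o); return np.array([p['cx']+f*c[0]/c[2],p['cy']+f*c[1]/c[2]])
E
python3 - <<'E'
from h import *
s=ctrl.observe();print({k:np.round(v,3).tolist() for k,v in s.items()}, ctrl.tip_reach)
for n in('side','top','wrist'):
    p=imaging.grab_frame(n);save(p,n+'0');print(n,p['vertical_fov'],p['cx'],p['cy'],p.get('origin'))
    for l in ('bay','rail','thin_block','thick_block','carrier','fin','spacer_grip','stand','bottle','cup'):
        print(l,[(np.round(d['bbox']).astype(int).tolist(),round(d['confidence'],2)) for d in finder.find_in(p,l)][:4])
E
```

```text
pics
{'time_s': 0.0, 'q': [-1.064, 0.502, -0.427, 1.551, 0.221, 1.138, -0.21], 'joint_velocities': [-0.001, 0.001, 0.0, 0.0, 0.001, -0.0, -0.0], 'joint_efforts': [0.0, -56.951, -5.816, -28.095, 0.011, 0.012, 0.0], 'tcp_pos': [0.157, 0.63, 0.252], 'orientation': [[-0.97, 0.241, -0.001], [0.241, 0.97, -0.002], [0.0, -0.002, -1.0]], 'contact_force': [1.774, -0.355, 0.156], 'moment': [0.017, 0.018, -0.015], 'gripper_width': 0.085} 0.022
side 50.74628489158628 274.6205794459037 212.83815141646258 [0.52088004 1.26516291 1.09893223]
bay [([275, 216, 318, 294], 0.64)]
rail [([272, 214, 278, 252], 0.68), ([278, 250, 308, 290], 0.65)]
thin_block []
thick_block [([306, 215, 314, 231], 0.49), ([303, 252, 300, 256], 0.32), ([281, 182, 300, 199], 0.23)]
carrier [([279, 250, 305, 288], 0.74)]
fin [([274, 248, 309, 291], 0.58)]
spacer_grip [([286, 173, 289, 187], 0.48)]
stand [([284, 168, 304, 180], 0.5)]
bottle [([226, 198, 242, 226], 0.53)]
cup [([304, 316, 319, 347], 0.72), ([286, 174, 288, 184], 0.17)]
top 51.99055300374511 280.38575388829406 211.28188876214762 [ 0.27280376 -0.05891101  1.42806912]
bay [([177, 211, 304, 259], 0.62)]
rail [([232, 207, 294, 220], 0.64)]
thin_block [([244, 248, 266, 253], 0.5)]
thick_block [([270, 247, 292, 255], 0.69), ([279, 158, 294, 177], 0.43)]
carrier [([175, 214, 229, 245], 0.68)]
fin [([342, 226, 360, 235], 0.72), ([173, 212, 230, 248], 0.57), ([174, 208, 304, 260], 0.35)]
spacer_grip [([344, 228, 358, 233], 0.64)]
stand [([419, 228, 450, 256], 0.88), ([334, 216, 362, 241], 0.75), ([375, 229, 404, 252], 0.75)]
bottle [([278, 158, 298, 177], 0.66)]
cup [([98, 232, 120, 254], 0.89)]
wrist 62.19138086349996 278.1196246909733 216.6887652952532 None
bay []
rail []
thin_block []
thick_block []
carrier []
fin []
spacer_grip []
stand []
bottle []
cup []
```

Run:
```python
import cv2
a=cv2.imread('pics/top0.png')[140:280,80:470];cv2.imwrite('pics/top0c.png',cv2.resize(a,None,fx=2.05,fy=2.05,interpolation=2))
```

```text
(no output)
```

View pics/top0.png

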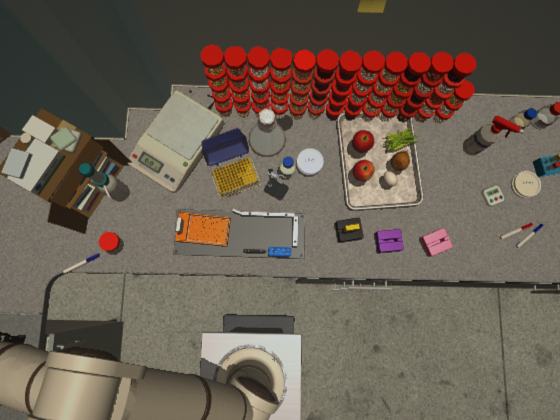

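View pics/top0c.png

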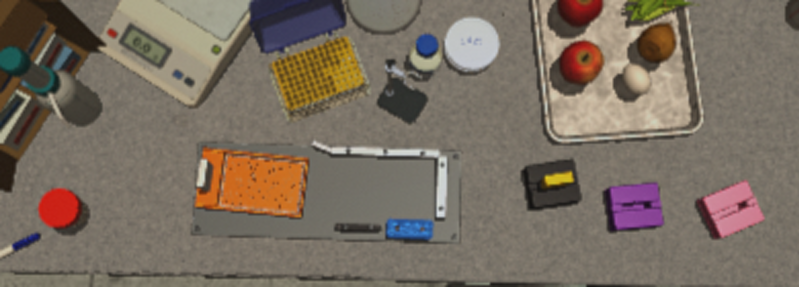

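View pics/side0.png

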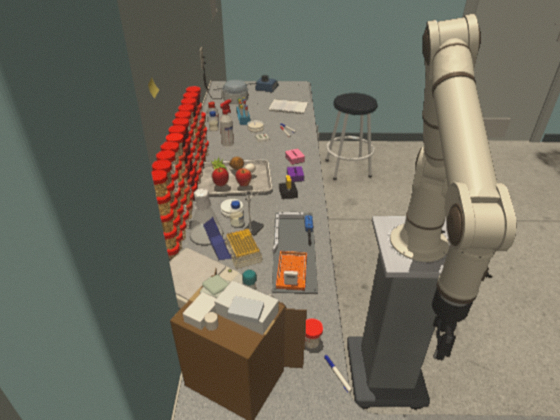

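Run:
```python
from h import *
p=imaging.grab_frame('top');print({k:(v if k!='image' else 0) for k,v in p.items()})
for n,u,v,z in [('bayTL',175,210,.008),('bayTR',304,211,.008),('bayBR',304,257,.008),('bayBL',174,254,.008),('fin',178.5,225,.074),('thin',255,251,.028),('thick',281,252,.028),('spacer',352,228,.08),('stand',349,231,.03),('cup',109,242,.07),('bottle',288,162,.1)]: print(n,onz(p,u,v,z).round(3))
w=imaging.grab_frame('wrist');print({k:(v if k!='image' else 0) for k,v in w.items()})
```

```text
{'image': 0, 'vertical_fov': 51.99055300374511, 'cx': 280.38575388829406, 'cy': 211.28188876214762, 'origin': array([ 0.27280376, -0.05891101,  1.42806912]), 'orientation': array([[ 0.01894769, -0.98167134,  0.18963747],
       [-0.99955639, -0.022958  , -0.01897264],
       [ 0.0229786 , -0.18919385, -0.98167086]]), 'shot': 4}
bayTL [0.543 0.266 0.008]
bayTR [ 0.55  -0.166  0.008]
bayBR [ 0.396 -0.167  0.008]
bayBL [0.396 0.26  0.008]
fin [0.483 0.237 0.074]
thin [ 0.41  -0.006  0.028]
thick [ 0.408 -0.091  0.028]
spacer [ 0.484 -0.314  0.08 ]
stand [ 0.482 -0.313  0.03 ]
cup [0.424 0.451 0.07 ]
bottle [ 0.691 -0.106  0.1  ]
{'image': 0, 'vertical_fov': 62.19138086349996, 'cx': 278.1196246909733, 'cy': 216.6887652952532, 'tool_from_camera': array([[ 3.05359054e-05, -9.56600384e-01, -2.91402993e-01,
         7.39194154e-02],
       [ 9.99998709e-01,  4.97299501e-04, -1.52771605e-03,
        -1.11838888e-03],
       [ 1.60632832e-03, -2.91402570e-01,  9.56599165e-01,
        -1.20605791e-01],
       [ 0.00000000e+00,  0.00000000e+00,  0.00000000e+00,
         1.00000000e+00]]), 'shot': 5}
```

View pics/wrist0.png

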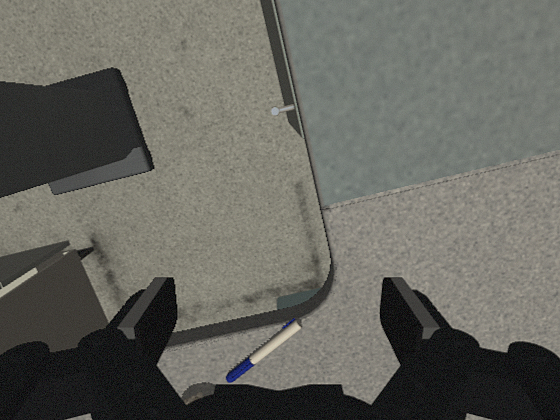

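Candidates, by pixel in the top view:
- **Fin:** the white upright at (178,225) on the orange carrier. The white rail (265,213) and end stop (295,230) are fixed.
- **Stand:** black at (349,231), purple at (390,240), pink at (437,242). I choose the black one, with the yellow head at (352,228).
- **Bay blocks:** thin black at (255,251) on the left, thick blue at (281,252) on the right.

I'll go and look closely.

```bash
python3 -m jog '[{"claw":0,"xyz":[0.3,-0.6,0.5],"turn":0.5},{"claw":0,"xyz":[0.7,-1,0],"turn":0.5},{"claw":0,"xyz":[0.8,-1,0],"turn":0.5},{"claw":0,"xyz":[0.8,-1,0],"turn":0.5},{"claw":0,"xyz":[0.8,-1,0],"turn":0.4}]'
python3 -m jog '[{"claw":0,"xyz":[0.8,-1,0],"turn":0},{"claw":0,"xyz":[0.8,-1,0],"turn":0},{"claw":0,"xyz":[0.8,-1,0],"turn":0},{"claw":0,"xyz":[0.7,-1,0],"turn":0},{"claw":0,"xyz":[0.6,-0.8,0],"turn":0}]'
python3 -m jog '[{"claw":0,"xyz":[0,-0.5,0],"turn":0},{"claw":0,"xyz":[0,0,0],"turn":0},{"claw":0,"xyz":[0,0,0],"turn":0}]'
python3 - <<'E'
from h import *
s=ctrl.observe();w=imaging.grab_frame('wrist');save(w,'w1');print(s['tcp_pos'],s['orientation'],s['contact_force'])
E
```

```text
time_s: 2.38
tcp_pos: [0.2939, 0.4455, 0.2735]
orientation: [[-1.0, 0.002, 0.0], [0.002, 1.0, 0.0], [-0.0, 0.0, -1.0]]
contact_force: [-0.4, 0.4, -0.9]
gripper_width: 0.0853
time_s: 3.0
tcp_pos: [0.442, 0.2528, 0.2736]
orientation: [[-1.0, 0.005, 0.001], [0.005, 1.0, -0.0], [-0.001, -0.0, -1.0]]
contact_force: [0.1, 0.4, 0.0]
gripper_width: 0.085
time_s: 3.38
tcp_pos: [0.4405, 0.236, 0.2735]
orientation: [[-1.0, 0.003, 0.0], [0.003, 1.0, 0.001], [-0.0, 0.001, -1.0]]
contact_force: [-0.5, 0.5, 0.5]
gripper_width: 0.0856
[0.44052906 0.23603837 0.27353806] [[-9.99996807e-01  2.51336796e-03  2.62883817e-04]
 [ 2.51360182e-03  9.99996442e-01  8.93101303e-04]
 [-2.60638190e-04  8.93759236e-04 -9.99999567e-01]] [-0.49931264  0.53467732  0.4786494 ]
```

View pics/w1.png

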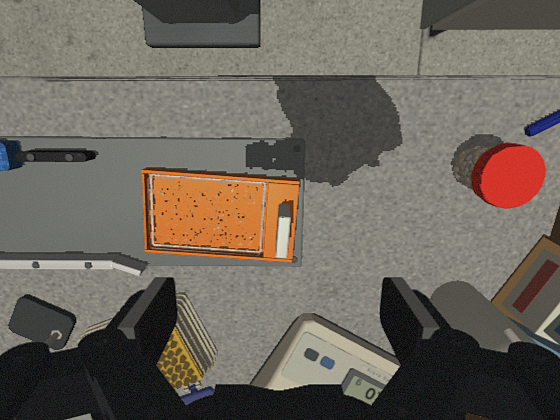

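Run:
```python
import cv2
a=cv2.imread('pics/w1.png')[125:285,90:320];cv2.imwrite('pics/w1c.png',cv2.resize(a,None,fx=3.4,fy=3.4,interpolation=2))
```

```text
(no output)
```

View pics/w1c.png

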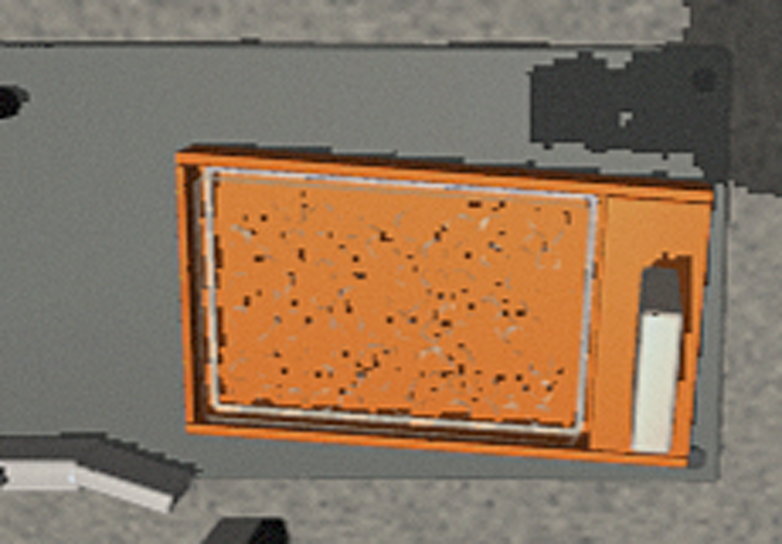

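```bash
cat >> h.py <<'E'
from scipy.optimize import least_squares
def fit(p,st,pix,loc,x0):
    # planar pose (x,y,yaw) of a body with local 3D points (z world) matched to pixels
    def W(a): c,s=np.cos(a[2]),np.sin(a[2]); return [(a[0]+c*l[0]-s*l[1],a[1]+s*l[0]+c*l[1],l[2]) for l in loc]
    r=least_squares(lambda a:np.ravel([proj(p,X,st)-q for X,q in zip(W(a),pix)]),x0)
    return r.x,np.round(r.fun.reshape(-1,2),1).tolist()
E
python3 - <<'E'
from h import *
s=ctrl.observe();w=imaging.grab_frame('wrist')
C=lambda u,v:(90+u/3.4,125+v/3.4)
pix=[C(178,152),C(713,188),C(688,466),C(190,430)]
print([onz(w,*q,.024,s).round(4) for q in pix])
print(fit(w,s,pix,[(-.048,-.085,.024),(-.048,.085,.024),(.048,.085,.024),(.048,-.085,.024)],[.48,.16,0]))
print('fin',onz(w,*C(657,382),.074,s))
print('bay',[onz(w,*C(*q),.008,s).round(4) for q in [(733,45),(717,478),(20,43),]])
print('thin L end top', onz(w,95,151,.028,s))
print('rail face', [onz(w,*q,.028,s).round(4) for q in [(0,260),(110,262),(143,272)]])
E
cp pics/w1.png pics/w1b.png
```

```text
[array([0.4262, 0.0899, 0.024 ]), array([0.4379, 0.258 , 0.024 ]), array([0.5338, 0.2511, 0.024 ]), array([0.5203, 0.0831, 0.024 ])]
(array([ 0.47968273,  0.17051607, -0.07339174]), [[-0.6, -0.6], [0.7, 0.1], [0.6, 0.0], [-0.6, 0.8]])
fin [0.48480383 0.23976271 0.074     ]
bay [array([0.3948, 0.2646, 0.008 ]), array([0.5457, 0.2622, 0.008 ]), array([0.3939, 0.0372, 0.008 ])]
thin L end top [0.40599238 0.04443474 0.028     ]
rail face [array([ 0.529 , -0.0833,  0.028 ]), array([0.5316, 0.0422, 0.028 ]), array([0.5442, 0.0785, 0.028 ])]
```

```bash
python3 -m jog '[{"claw":0,"xyz":[0,-1,0.3],"turn":0},{"claw":0,"xyz":[0,-1,0.3],"turn":0},{"claw":0,"xyz":[0,-1,0],"turn":0},{"claw":0,"xyz":[0,-1,0],"turn":0},{"claw":0,"xyz":[0,-1,0],"turn":0}]'
python3 -m jog '[{"claw":0,"xyz":[0,-0.4,0],"turn":0},{"claw":0,"xyz":[0,0,0],"turn":0},{"claw":0,"xyz":[0,0,0],"turn":0}]'
python3 - <<'E'
from h import *
import json
s=ctrl.observe();w=imaging.grab_frame('wrist');save(w,'w2');print(s['tcp_pos'],s['orientation'])
np.savez('w2.npz',**{k:w[k] for k in w},tcp_pos=s['tcp_pos'],R=s['orientation'])
a=cv2.imread('pics/w2.png')[100:290,90:470];cv2.imwrite('pics/w2c.png',cv2.resize(a,None,fx=2.1,fy=2.1,interpolation=2))
E
```

```text
time_s: 4.1
tcp_pos: [0.4409, 0.0347, 0.2975]
orientation: [[-1.0, 0.002, 0.001], [0.002, 1.0, 0.0], [-0.001, 0.0, -1.0]]
contact_force: [0.4, -0.2, 0.2]
gripper_width: 0.0853
time_s: 4.47
tcp_pos: [0.441, 0.0207, 0.2973]
orientation: [[-1.0, 0.001, 0.0], [0.001, 1.0, 0.001], [-0.0, 0.001, -1.0]]
contact_force: [0.2, -0.7, 0.6]
gripper_width: 0.0853
[0.44101553 0.02073941 0.29733164] [[-9.99999357e-01  1.13183700e-03  6.28552397e-05]
 [ 1.13188164e-03  9.99999104e-01  7.14750968e-04]
 [-6.20462018e-05  7.14821654e-04 -9.99999743e-01]]
```

View pics/w2.png

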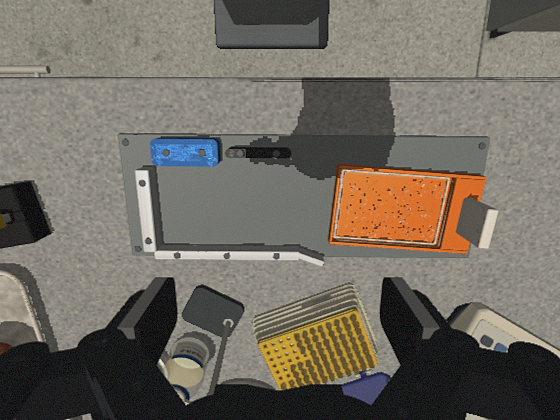

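View pics/w2c.png

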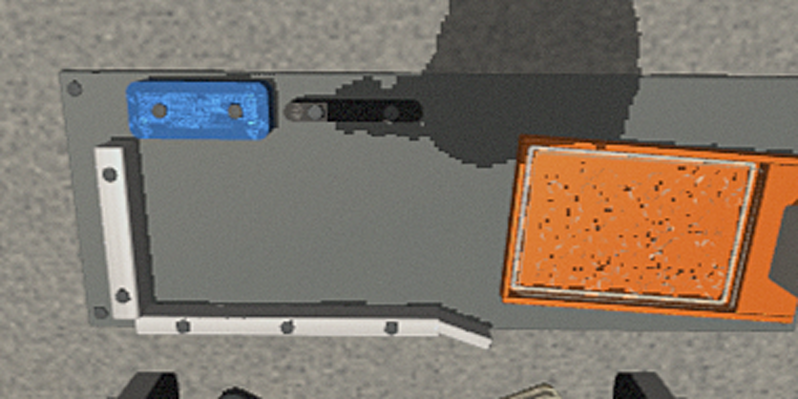

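Run:
```python
from h import *
d=np.load('w2.npz');w={k:d[k] for k in d.files};s={'tcp_pos':d['tcp_pos'],'orientation':d['R']}
C=lambda u,v:(90+u/2.1,100+v/2.1)
pix=[C(60,70),C(92,326),(489,136),C(198,83),C(200,139),C(127,110),C(270,110),C(284,109),C(423,109)]
loc=[(-.088,-.185,.008),(.064,-.185,.008),(-.088,.245,.008),(-.084,-.104,.028),(-.054,-.104,.028),(-.069,-.141,.028),(-.069,-.067,.028),(-.069,-.059,.028),(-.069,.015,.028)]
print(fit(w,s,pix,loc,[.48,.02,0]))
print('rail front', [onz(w,*C(*q),.028,s).round(4) for q in [(150,317),(440,317)]], 'stop', [onz(w,*C(*q),.030,s).round(4) for q in [(124,146),(135,318)]])
```

```text
(array([ 0.48062423,  0.01893103, -0.00682596]), [[-1.4, -0.0], [-1.2, 0.5], [2.7, -0.5], [-0.8, -0.9], [0.2, -0.2], [0.7, -0.1], [-0.7, 0.3], [-0.1, 0.8], [0.4, 1.2]])
rail front [array([ 0.5286, -0.1218,  0.028 ]), array([0.5287, 0.0449, 0.028 ])] stop [array([ 0.4296, -0.1253,  0.03  ]), array([ 0.5283, -0.1297,  0.03  ])]
```

```bash
python3 -m jog '[{"claw":0,"xyz":[0.2,1,0],"turn":-0.24},{"claw":0,"xyz":[0.2,1,0],"turn":-0.24},{"claw":0,"xyz":[0.2,1,0],"turn":-0.24},{"claw":0,"xyz":[0.25,1,0],"turn":0},{"claw":0,"xyz":[0.25,1,0],"turn":0}]'
python3 -m jog '[{"claw":0,"xyz":[0,0.49,-1],"turn":0},{"claw":0,"xyz":[0,0,-1],"turn":0},{"claw":0,"xyz":[0,0,-0.5],"turn":0},{"claw":0,"xyz":[0,0,0],"turn":0},{"claw":0,"xyz":[0,0,0],"turn":0}]'
python3 - <<'E'
from h import *
s=ctrl.observe();w=imaging.grab_frame('wrist');save(w,'w3');print(s['tcp_pos'],s['orientation'])
print('fin proj',[proj(w,(.4848,.2403,z),s) for z in(.024,.074)])
E
```

```text
time_s: 5.15
tcp_pos: [0.4845, 0.2218, 0.2973]
orientation: [[-0.997, 0.073, -0.0], [0.073, 0.997, 0.001], [0.0, 0.001, -1.0]]
contact_force: [0.8, 0.0, 0.3]
gripper_width: 0.0856
time_s: 5.78
tcp_pos: [0.4852, 0.2395, 0.1982]
orientation: [[-0.997, 0.075, 0.001], [0.075, 0.997, 0.001], [-0.001, 0.001, -1.0]]
contact_force: [1.2, 0.3, 0.1]
gripper_width: 0.0855
[0.48516347 0.23954877 0.19822926] [[-9.97215850e-01  7.45619737e-02  1.02980352e-03]
 [ 7.45630068e-02  9.97215799e-01  1.00414607e-03]
 [-9.52065232e-04  1.07813562e-03 -9.99998966e-01]]
fin proj [array([280.60411592, 198.91010364]), array([281.03244806, 215.47260877])]
```

View pics/w3.png

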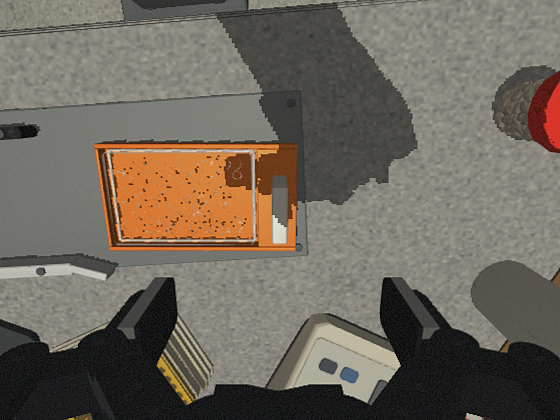

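```bash
python3 -m jog '[{"claw":0,"xyz":[0,0,-1],"turn":0},{"claw":0,"xyz":[0,0,-1],"turn":0},{"claw":0,"xyz":[0,0,-1],"turn":0},{"claw":0,"xyz":[0,0.02,-0.5],"turn":0},{"claw":0,"xyz":[0,0,0],"turn":0}]'
python3 -m jog '[{"claw":0.5,"xyz":[0,0,0],"turn":0},{"claw":1,"xyz":[0,0,0],"turn":0},{"claw":1,"xyz":[0,0,0],"turn":0},{"claw":1,"xyz":[0,0,0],"turn":0},{"claw":1,"xyz":[0,0,0],"turn":0}]' 40
python3 -m jog '[{"claw":1,"xyz":[0,0,0],"turn":0},{"claw":1,"xyz":[0,0,0],"turn":0}]'
```

```text
time_s: 6.45
tcp_pos: [0.4845, 0.2392, 0.0569]
orientation: [[-0.997, 0.076, -0.001], [0.076, 0.997, -0.001], [0.001, -0.001, -1.0]]
contact_force: [-0.6, 0.1, 0.3]
gripper_width: 0.0854
time_s: 7.08
tcp_pos: [0.4854, 0.2396, 0.058]
orientation: [[-0.997, 0.076, 0.001], [0.076, 0.997, 0.001], [-0.001, 0.001, -1.0]]
contact_force: [-0.4, 0.4, 5.4]
gripper_width: 0.0116
time_s: 7.32
tcp_pos: [0.4853, 0.2395, 0.058]
orientation: [[-0.997, 0.076, 0.001], [0.076, 0.997, 0.001], [-0.001, 0.001, -1.0]]
contact_force: [-1.3, 0.5, 6.0]
gripper_width: 0.0119
```

```bash
python3 -m jog '[{"claw":1,"xyz":[-0.05,0,0],"turn":0.2},{"claw":1,"xyz":[-0.05,0,0],"turn":0.25},{"claw":1,"xyz":[-0.07,0,0],"turn":0.23},{"claw":1,"xyz":[0,-0.3,0],"turn":0},{"claw":1,"xyz":[0,-0.3,0],"turn":0}]'
python3 -m jog '[{"claw":1,"xyz":[0,-0.2,0],"turn":0},{"claw":1,"xyz":[0,0,0],"turn":0}]'
python3 - <<'E'
from h import *
s=ctrl.observe();w=imaging.grab_frame('wrist');save(w,'w4');t=imaging.grab_frame('top');save(t,'t4')
a=t['image'][195:270,160:320];cv2.imwrite('pics/t4c.png',cv2.cvtColor(cv2.resize(a,None,fx=5,fy=5,interpolation=2),cv2.COLOR_RGB2BGR))
E
```

```text
time_s: 7.95
tcp_pos: [0.4779, 0.2176, 0.058]
orientation: [[-1.0, 0.004, 0.001], [0.004, 1.0, 0.003], [-0.001, 0.003, -1.0]]
contact_force: [-0.1, 5.1, 7.3]
gripper_width: 0.0114
time_s: 8.2
tcp_pos: [0.478, 0.2081, 0.0579]
orientation: [[-1.0, 0.006, 0.001], [0.006, 1.0, 0.001], [-0.001, 0.001, -1.0]]
contact_force: [0.6, 2.0, 8.8]
gripper_width: 0.0117
```

View pics/w4.png

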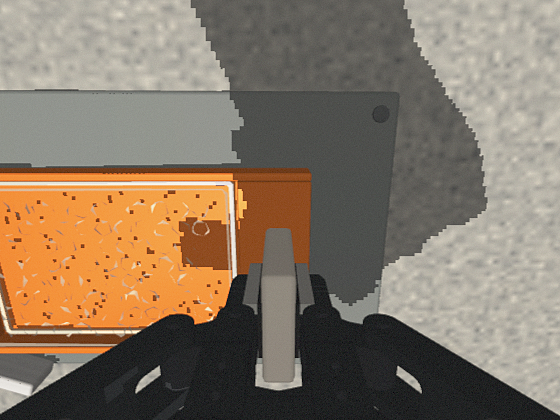

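View pics/t4c.png

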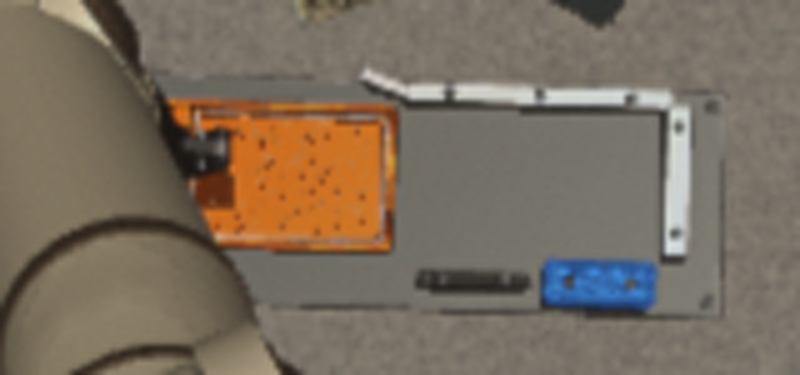

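Run:
```python
from h import *
s=ctrl.observe();w=imaging.grab_frame('wrist')
im=cv2.cvtColor(w['image'],cv2.COLOR_RGB2HSV).astype(int)
# carrier top front edge: first orange row per column ; deck edge: strong gradient near 92
g=cv2.cvtColor(w['image'],cv2.COLOR_RGB2GRAY).astype(float)
c=[];e=[]
for u in range(5,300,10):
    col=im[130:200,u]; k=np.where((col[:,0]<20)&(col[:,1]>150)&(col[:,2]>60))[0]
    if len(k): c.append(onz(w,u,130+k[0],.024,s)[:2])
    k=80+np.argmin(np.diff(g[80:105,u]));e.append(onz(w,u,k+1,.008,s)[:2])
for n,a in(('carrier',c),('deck',e)):
    a=np.array(a);P=np.polyfit(a[:,1],a[:,0],1);r=a[:,0]-np.polyval(P,a[:,1]);print(n,'yaw',-P[0],'x at y=.14',np.polyval(P,.14),r.std(),len(a))
```

```text
carrier yaw -0.006060429444375473 x at y=.14 0.4277970543646596 2.719479911021037e-17 30
deck yaw -0.01250728710293911 x at y=.14 0.39434804611296403 0.00018733123480322553 30
```

```bash
python3 -m jog '[{"claw":1,"xyz":[0,-0.4,0],"turn":0},{"claw":1,"xyz":[0,-0.5,0],"turn":0},{"claw":1,"xyz":[0,-0.5,0],"turn":0},{"claw":1,"xyz":[0,-0.4,0],"turn":0},{"claw":1,"xyz":[0,-0.3,0],"turn":0}]'
python3 -m jog '[{"claw":1,"xyz":[0,-0.3,0],"turn":0},{"claw":1,"xyz":[0,-0.4,0],"turn":0},{"claw":1,"xyz":[0,-0.3,0],"turn":0},{"claw":1,"xyz":[0,-0.2,0],"turn":0},{"claw":1,"xyz":[0,0,0],"turn":0}]'
python3 - <<'E'
from h import *
t=imaging.grab_frame('top');save(t,'t5')
a=t['image'][195:270,160:320];cv2.imwrite('pics/t5c.png',cv2.cvtColor(cv2.resize(a,None,fx=5,fy=5,interpolation=2),cv2.COLOR_RGB2BGR))
E
```

```text
time_s: 8.98
tcp_pos: [0.4781, 0.125, 0.0579]
orientation: [[-1.0, 0.005, 0.001], [0.005, 1.0, 0.003], [-0.001, 0.003, -1.0]]
contact_force: [0.8, 5.6, 7.4]
gripper_width: 0.0116
time_s: 9.6
tcp_pos: [0.4783, 0.0762, 0.0579]
orientation: [[-1.0, 0.006, 0.001], [0.006, 1.0, 0.001], [-0.001, 0.001, -1.0]]
contact_force: [0.8, 2.9, 9.4]
gripper_width: 0.0119
```

View pics/t5c.png

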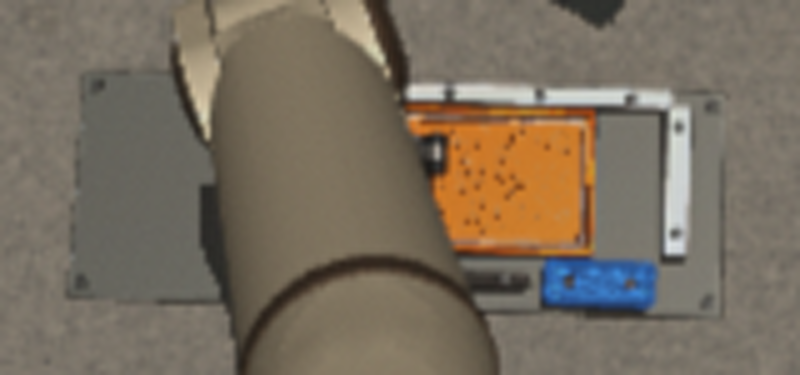

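```bash
python3 -m jog '[{"claw":1,"xyz":[0,-0.3,0],"turn":0},{"claw":1,"xyz":[0,-0.3,0],"turn":0},{"claw":1,"xyz":[0,-0.3,0],"turn":0},{"claw":1,"xyz":[0,-0.1,0],"turn":0},{"claw":1,"xyz":[0,0,0],"turn":0}]'
python3 -m jog '[{"claw":1,"xyz":[0,-0.05,0],"turn":0},{"claw":1,"xyz":[0,-0.05,0],"turn":0}]'
python3 -m jog '[{"claw":1,"xyz":[0,-0.05,0],"turn":0},{"claw":1,"xyz":[0,-0.03,0],"turn":0}]'
```

```text
time_s: 10.28
tcp_pos: [0.4783, 0.0368, 0.0579]
orientation: [[-1.0, 0.005, 0.001], [0.005, 1.0, 0.002], [-0.001, 0.002, -1.0]]
contact_force: [0.8, 5.0, 8.9]
gripper_width: 0.0116
time_s: 10.52
tcp_pos: [0.4783, 0.0341, 0.0579]
orientation: [[-1.0, 0.004, 0.001], [0.004, 1.0, 0.003], [-0.001, 0.003, -1.0]]
contact_force: [-1.1, 7.0, 8.6]
gripper_width: 0.0114
time_s: 10.78
tcp_pos: [0.4782, 0.0309, 0.0579]
orientation: [[-1.0, 0.004, 0.001], [0.004, 1.0, 0.003], [-0.001, 0.003, -1.0]]
contact_force: [0.2, 8.2, 10.5]
gripper_width: 0.0115
```

```bash
python3 -m jog '[{"claw":1,"xyz":[0,-0.04,0],"turn":0},{"claw":1,"xyz":[0,0,0],"turn":0}]'
python3 -m jog '[{"claw":1,"xyz":[0,-0.04,0],"turn":0},{"claw":1,"xyz":[0,0,0],"turn":0}]'
python3 -m jog '[{"claw":1,"xyz":[0,-0.04,0],"turn":0},{"claw":1,"xyz":[0,0,0],"turn":0}]'
```

```text
time_s: 11.02
tcp_pos: [0.4783, 0.0298, 0.0579]
orientation: [[-1.0, 0.004, 0.001], [0.004, 1.0, 0.003], [-0.001, 0.003, -1.0]]
contact_force: [-0.3, 8.4, 9.3]
gripper_width: 0.0117
time_s: 11.28
tcp_pos: [0.4786, 0.0297, 0.0579]
orientation: [[-1.0, 0.003, 0.002], [0.003, 1.0, 0.005], [-0.002, 0.005, -1.0]]
contact_force: [0.5, 12.2, 7.8]
gripper_width: 0.0117
time_s: 11.52
tcp_pos: [0.479, 0.0295, 0.058]
orientation: [[-1.0, 0.003, 0.003], [0.003, 1.0, 0.006], [-0.003, 0.006, -1.0]]
contact_force: [1.5, 17.0, 6.0]
gripper_width: 0.0118
```

```bash
python3 -m jog '[{"claw":1,"xyz":[0,-0.04,0],"turn":0},{"claw":1,"xyz":[0,0,0],"turn":0}]'
python3 -m jog '[{"claw":0,"xyz":[0,0,0],"turn":0},{"claw":0,"xyz":[0,0,0],"turn":0},{"claw":0,"xyz":[0,0,0],"turn":0},{"claw":0,"xyz":[0,0,0],"turn":0},{"claw":0,"xyz":[0,0,0],"turn":0}]'
python3 -m jog '[{"claw":0,"xyz":[0,0,0.5],"turn":0},{"claw":0,"xyz":[0,0,1],"turn":0},{"claw":0,"xyz":[-0.2,0,1],"turn":0},{"claw":0,"xyz":[-0.3,-0.2,1],"turn":0},{"claw":0,"xyz":[-0.3,-0.2,1],"turn":0}]'
python3 -m jog '[{"claw":0,"xyz":[-0.2,-0.5,0],"turn":0},{"claw":0,"xyz":[0,0,0],"turn":0},{"claw":0,"xyz":[0,0,0],"turn":0}]'
python3 - <<'E'
from h import *
s=ctrl.observe();w=imaging.grab_frame('wrist');save(w,'w6');print(s['tcp_pos'])
np.savez('w6.npz',**{k:w[k] for k in w},tcp_pos=s['tcp_pos'],R=s['orientation'])
E
```

```text
time_s: 11.78
tcp_pos: [0.4791, 0.0294, 0.0581]
orientation: [[-1.0, 0.002, 0.003], [0.002, 1.0, 0.008], [-0.003, 0.008, -1.0]]
contact_force: [0.5, 20.7, 8.3]
gripper_width: 0.0113
time_s: 12.4
tcp_pos: [0.4779, 0.0212, 0.0572]
orientation: [[-1.0, 0.008, -0.0], [0.008, 1.0, -0.0], [0.0, -0.0, -1.0]]
contact_force: [-1.0, -0.8, 0.2]
gripper_width: 0.0852
time_s: 13.02
tcp_pos: [0.4455, 0.0053, 0.2386]
orientation: [[-1.0, 0.008, -0.0], [0.008, 1.0, -0.0], [0.0, -0.0, -1.0]]
contact_force: [0.7, -0.4, 0.1]
gripper_width: 0.0857
time_s: 13.4
tcp_pos: [0.438, -0.0139, 0.237]
orientation: [[-1.0, 0.008, -0.001], [0.008, 1.0, 0.0], [0.001, 0.0, -1.0]]
contact_force: [0.1, -0.4, 0.6]
gripper_width: 0.0854
[ 0.43798167 -0.01391413  0.23698172]
```

View pics/w6.png

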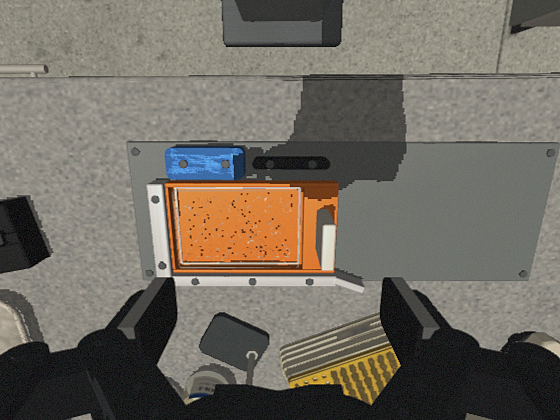

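Run:
```python
import cv2
a=cv2.imread('pics/w6.png')[135:295,120:365];cv2.imwrite('pics/w6c.png',cv2.resize(a,None,fx=3.2,fy=3.2,interpolation=2))
```

```text
(no output)
```

View pics/w6c.png

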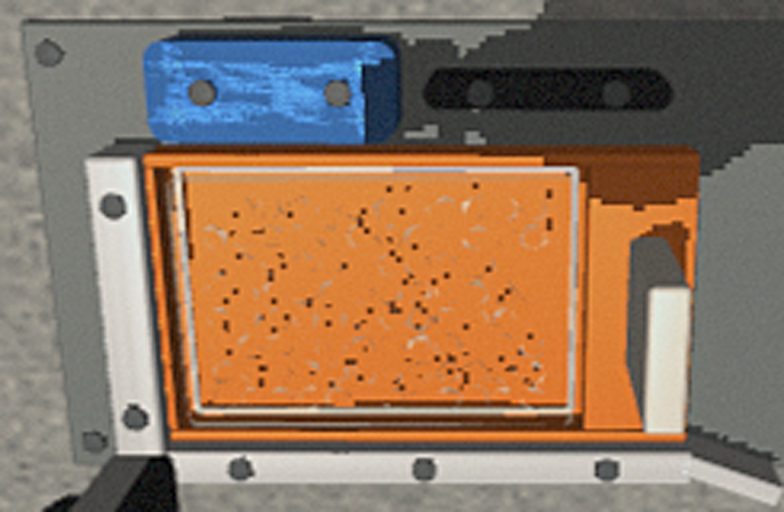

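Run:
```python
from h import *
d=np.load('w6.npz');w={k:d[k] for k in d.files};s={'tcp_pos':d['tcp_pos'],'orientation':d['R']}
C=lambda u,v:(120+u/3.2,135+v/3.2)
print(fit(w,s,[C(143,155),C(170,439),C(687,439),C(698,155)],[(-.048,-.085,.024),(.048,-.085,.024),(.048,.085,.024),(-.048,.085,.024)],[.48,-.04,0]))
pix=[C(24,22),C(73,462),(554,142),C(272,39),C(270,142),C(146,92),C(400,92),C(424,90),C(672,90),C(86,157),C(141,157),C(165,452),C(690,452)]
loc=[(-.088,-.185,.008),(.064,-.185,.008),(-.088,.245,.008),(-.084,-.104,.028),(-.054,-.104,.028),(-.069,-.141,.028),(-.069,-.067,.028),(-.069,-.059,.028),(-.069,.015,.028)]
b,r=fit(w,s,pix[:9],loc,[.48,.02,0]);print(b,r)
for zs in (.022,.030): print([onz(w,*C(*q),zs,s).round(4) for q in [(143,160),(165,440)]])
print('rail',[onz(w,*C(*q),.028,s).round(4) for q in [(175,452),(690,452)]])
```

```text
(array([ 0.47867051, -0.04163521, -0.00606009]), [[-0.5, -0.3], [-0.1, 0.7], [-0.2, 0.5], [0.8, -0.6]])
[ 0.48112858  0.01794007 -0.01161392] [[-2.5, -0.9], [-0.9, 1.1], [7.6, 0.8], [-1.7, 0.3], [0.7, -0.1], [-0.6, -0.3], [-1.7, 0.0], [-0.7, 0.7], [-0.0, 1.0]]
[array([ 0.4324, -0.1267,  0.022 ]), array([ 0.5267, -0.1291,  0.022 ])]
[array([ 0.4308, -0.1241,  0.03  ]), array([ 0.5228, -0.1264,  0.03  ])]
rail [array([ 0.5281, -0.1242,  0.028 ]), array([0.5293, 0.0438, 0.028 ])]
```

```bash
python3 -c "
from h import *
print(np.round(ctrl.observe()['q'],2))"
python3 -m jog '[{"claw":0,"xyz":[0,-1,0],"turn":0},{"claw":0,"xyz":[0,-1,0],"turn":0},{"claw":0,"xyz":[0,-1,0],"turn":0},{"claw":0,"xyz":[0,-1,0],"turn":0},{"claw":0,"xyz":[0,-1,0],"turn":0}]'
python3 -m jog '[{"claw":0,"xyz":[0,-1,0],"turn":0},{"claw":0,"xyz":[0,-1,0],"turn":0},{"claw":0,"xyz":[0,-0.3,0],"turn":0},{"claw":0,"xyz":[0,0,0],"turn":0},{"claw":0,"xyz":[0,0,0],"turn":0}]'
python3 - <<'E'
from h import *
s=ctrl.observe();w=imaging.grab_frame('wrist');save(w,'w7');print(s['tcp_pos'],s['orientation'],s['q'])
np.savez('w7.npz',**{k:w[k] for k in w},tcp_pos=s['tcp_pos'],R=s['orientation'])
for l in('stand','spacer_grip'):print([(np.round(d['bbox']),round(d['confidence'],2)) for d in finder.find_in(w,l)])
a=w['image'][110:270,170:400];cv2.imwrite('pics/w7c.png',cv2.cvtColor(cv2.resize(a,None,fx=3.4,fy=3.4,interpolation=2),cv2.COLOR_RGB2BGR))
E
```

```text
[ 0.23  0.12 -0.28  2.08  0.04  0.95  1.49]
time_s: 14.08
tcp_pos: [0.4384, -0.2147, 0.2366]
orientation: [[-1.0, 0.006, -0.001], [0.006, 1.0, 0.001], [0.001, 0.001, -1.0]]
contact_force: [0.6, 0.2, 0.8]
gripper_width: 0.0853
time_s: 14.7
tcp_pos: [0.4386, -0.3044, 0.2369]
orientation: [[-1.0, 0.005, -0.001], [0.005, 1.0, 0.001], [0.001, 0.001, -1.0]]
contact_force: [0.6, 1.1, 0.4]
gripper_width: 0.0853
[ 0.43857751 -0.30438055  0.23688422] [[-9.99985524e-01  5.34840151e-03 -5.89184391e-04]
 [ 5.34755307e-03  9.99984676e-01  1.43230553e-03]
 [ 5.96835907e-04  1.42913410e-03 -9.99998801e-01]] [ 0.60030998  0.28190694 -0.05145429  1.86950097  0.01600436  0.99184894
  2.10755717]
[(array([228., 192., 314., 278.]), 0.97), (array([  0., 155.,  46., 238.]), 0.91), (array([ 86., 164., 187., 243.]), 0.75)]
[(array([245., 232., 294., 272.]), 0.95)]
```

View pics/w7.png

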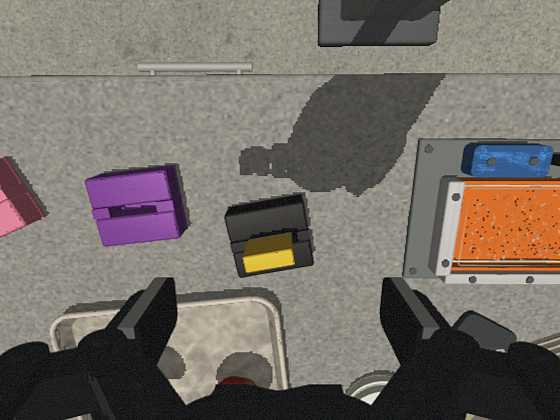

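View pics/w7c.png

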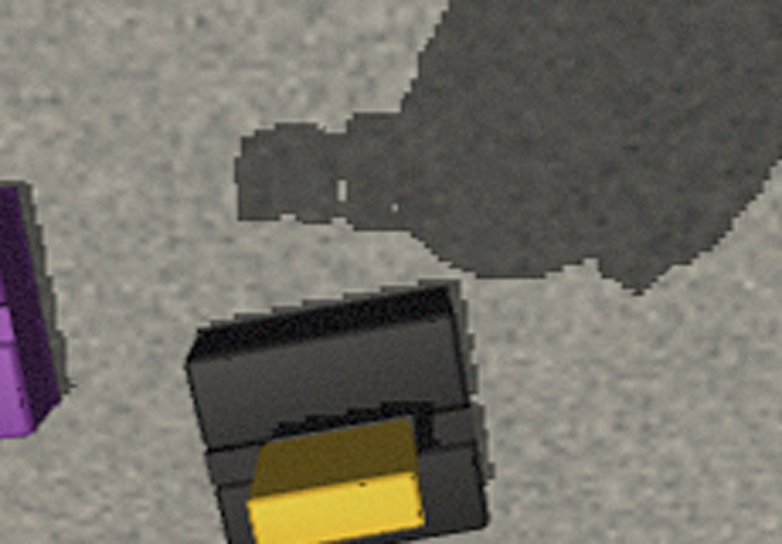

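Run:
```python
from h import *
d=np.load('w7.npz');w={k:d[k] for k in d.files};s={'tcp_pos':d['tcp_pos'],'orientation':d['R']}
im=w['image'];hsv=cv2.cvtColor(im,cv2.COLOR_RGB2HSV)
m=((hsv[...,0]>20)&(hsv[...,0]<35)&(hsv[...,1]>150)&(hsv[...,2]>160)).astype(np.uint8);m[:225]=0;m[285:]=0;m[:,:230]=0;m[:,320:]=0
c=max(cv2.findContours(m,0,1)[0],key=cv2.contourArea)
W=np.array([onz(w,u,v,.080,s)[:2] for u,v in c[:,0]])*1000
print(cv2.minAreaRect(W.astype(np.float32)), cv2.boundingRect(c))
# stand top face corners crop coords
C=lambda u,v:(170+u/3.4,110+v/3.4)
print([onz(w,*C(*q),.032,s).round(4) for q in [(188,362),(450,318),(488,522)]])
```

```text
((488.1614990234375, -314.4389343261719), (14.79475212097168, 42.7127799987793), 10.30700397491455) (243, 249, 52, 23)
[array([ 0.4628, -0.3575,  0.032 ]), array([ 0.4501, -0.2824,  0.032 ]), array([ 0.5133, -0.2701,  0.032 ])]
```

The black stand at (270,235) holds the spacer, with its yellow head at (268,258). The purple stand at (138,205) and the pink one at the left edge are the look-alikes. I'll turn the jaws across the head.

```bash
python3 -m jog '[{"claw":0,"xyz":[0,0,0],"turn":1},{"claw":0,"xyz":[0.2,0,0],"turn":1},{"claw":0,"xyz":[0.2,0,0],"turn":1},{"claw":0,"xyz":[0.2,0,0],"turn":1},{"claw":0,"xyz":[0.2,0,0],"turn":1}]'
python3 -m jog '[{"claw":0,"xyz":[0.2,0,0],"turn":1},{"claw":0,"xyz":[0.24,-0.25,0],"turn":1},{"claw":0,"xyz":[0,0,0],"turn":1},{"claw":0,"xyz":[0,0,0],"turn":1},{"claw":0,"xyz":[0,0,0],"turn":1}]'
python3 -m jog '[{"claw":0,"xyz":[0,0,0],"turn":1},{"claw":0,"xyz":[0,0,0],"turn":1},{"claw":0,"xyz":[0,0,0],"turn":1},{"claw":0,"xyz":[0,0,0],"turn":1},{"claw":0,"xyz":[0,0,0],"turn":1}]'
python3 -m jog '[{"claw":0,"xyz":[0,0,0],"turn":1},{"claw":0,"xyz":[0,0,-0.5],"turn":1},{"claw":0,"xyz":[0,0,-1],"turn":0.56},{"claw":0,"xyz":[0,0,0],"turn":0},{"claw":0,"xyz":[0,0,0],"turn":0}]'
python3 - <<'E'
from h import *
s=ctrl.observe();w=imaging.grab_frame('wrist');save(w,'w8');print(s['tcp_pos'],s['orientation'],s['q'])
np.savez('w8.npz',**{k:w[k] for k in w},tcp_pos=s['tcp_pos'],R=s['orientation'])
E
```

```text
time_s: 15.48
tcp_pos: [0.4706, -0.3055, 0.2375]
orientation: [[-0.879, -0.477, 0.0], [-0.477, 0.879, -0.0], [-0.0, -0.0, -1.0]]
contact_force: [0.2, 0.4, 0.2]
gripper_width: 0.0855
time_s: 16.1
tcp_pos: [0.4875, -0.3161, 0.238]
orientation: [[-0.545, -0.839, 0.001], [-0.839, 0.545, -0.001], [0.001, -0.001, -1.0]]
contact_force: [0.5, 0.9, -1.2]
gripper_width: 0.0858
time_s: 16.73
tcp_pos: [0.5028, -0.2643, 0.1977]
orientation: [[-0.159, -0.987, -0.005], [-0.985, 0.159, -0.061], [0.061, -0.005, -0.998]]
contact_force: [-1.0, -0.7, 0.3]
gripper_width: 0.0856
time_s: 17.35
tcp_pos: [0.5056, -0.2303, 0.1155]
orientation: [[0.042, -0.999, 0.018], [-0.994, -0.043, -0.1], [0.101, -0.014, -0.995]]
contact_force: [-0.2, -0.8, 0.3]
gripper_width: 0.0857
[ 0.50557796 -0.2302756   0.1154869 ] [[ 0.04175678 -0.99895976  0.01832379]
 [-0.99402624 -0.04338754 -0.10014667]
 [ 0.10083751 -0.01403253 -0.99480394]] [ 1.29117247  1.18130892 -1.53527586  1.92702474  1.3080523   1.44892815
  2.57167265]
```

View pics/w8.png

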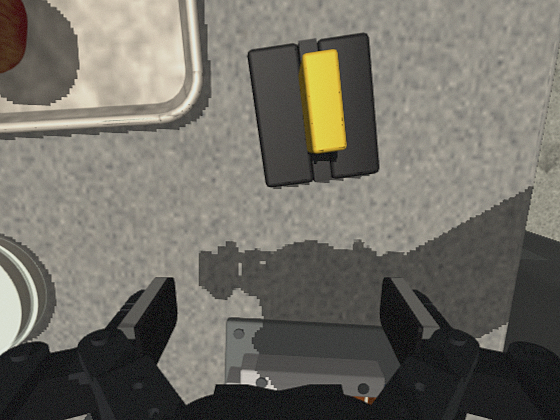

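The turn ran joint 7 into its limit and tilted the hand. I'll lift, unwind and take the other half turn.

```bash
python3 -m jog '[{"claw":0,"xyz":[0,0,0.5],"turn":-0.5},{"claw":0,"xyz":[0,0,1],"turn":-1},{"claw":0,"xyz":[0,0,1],"turn":-1}]'
python3 -m jog '[{"claw":0,"xyz":[0,0,0.5],"turn":-1},{"claw":0,"xyz":[0,0,0],"turn":-1},{"claw":0,"xyz":[0,0,0],"turn":-1},{"claw":0,"xyz":[0,0,0],"turn":-1}]'
python3 -c "
from h import *
print(np.round(ctrl.observe()['q'],2))"
```

```text
time_s: 17.77
tcp_pos: [0.5057, -0.2303, 0.2179]
orientation: [[-0.208, -0.978, -0.005], [-0.973, 0.208, -0.104], [0.102, -0.016, -0.995]]
contact_force: [0.4, -1.2, -0.1]
gripper_width: 0.0855
time_s: 18.27
tcp_pos: [0.5058, -0.2303, 0.2373]
orientation: [[-0.571, -0.82, -0.044], [-0.815, 0.572, -0.094], [0.102, -0.018, -0.995]]
contact_force: [0.3, -0.2, -1.2]
gripper_width: 0.0853
[ 1.28  0.85 -1.47  1.79  0.94  1.43  2.13]
```

```bash
python3 -m jog '[{"claw":0,"xyz":[0,0,0],"turn":-1},{"claw":0,"xyz":[0,0,0],"turn":-1},{"claw":0,"xyz":[0,0,0],"turn":-1},{"claw":0,"xyz":[0,0,0],"turn":-1},{"claw":0,"xyz":[0,0,0],"turn":-1}]'
python3 -m jog '[{"claw":0,"xyz":[0,0,0],"turn":-1},{"claw":0,"xyz":[0,0,0],"turn":-1},{"claw":0,"xyz":[0,0,0],"turn":-1},{"claw":0,"xyz":[0,0,0],"turn":-1},{"claw":0,"xyz":[0,0,0],"turn":-1}]'
python3 -c "
from h import *
print(np.round(ctrl.observe()['q'],2))"
```

```text
time_s: 18.9
tcp_pos: [0.5059, -0.2301, 0.2372]
orientation: [[-0.892, -0.445, -0.081], [-0.442, 0.895, -0.06], [0.099, -0.017, -0.995]]
contact_force: [0.2, -0.3, -0.4]
gripper_width: 0.0855
time_s: 19.52
tcp_pos: [0.5059, -0.2301, 0.2372]
orientation: [[-0.995, 0.038, -0.097], [0.04, 0.999, -0.012], [0.097, -0.016, -0.995]]
contact_force: [-0.2, -0.4, -0.4]
gripper_width: 0.0855
[ 1.22  0.74 -1.29  1.72  0.73  1.37  1.29]
```

```bash
python3 -m jog '[{"claw":0,"xyz":[-0.1,-0.3,0],"turn":-1},{"claw":0,"xyz":[-0.1,-0.3,0],"turn":-1},{"claw":0,"xyz":[-0.1,-0.3,0],"turn":-1},{"claw":0,"xyz":[-0.1,-0.3,0],"turn":-1},{"claw":0,"xyz":[-0.05,-0.3,0],"turn":-1}]'
python3 -m jog '[{"claw":0,"xyz":[0,-0.3,0],"turn":-1},{"claw":0,"xyz":[0,-0.3,0],"turn":-1},{"claw":0,"xyz":[0,0,0],"turn":-1},{"claw":0,"xyz":[0,0,0],"turn":-1},{"claw":0,"xyz":[0,0,0],"turn":-1}]'
python3 -m jog '[{"claw":0,"xyz":[0,0,0],"turn":-1},{"claw":0,"xyz":[0,0,0],"turn":-1},{"claw":0,"xyz":[0,0,0],"turn":-1},{"claw":0,"xyz":[0,0,0],"turn":-0.5},{"claw":0,"xyz":[0,0,0],"turn":0}]'
python3 - <<'E'
from h import *
s=ctrl.observe();w=imaging.grab_frame('wrist');save(w,'w9');print(s['tcp_pos'],s['orientation'],s['q'])
np.savez('w9.npz',**{k:w[k] for k in w},tcp_pos=s['tcp_pos'],R=s['orientation'])
E
```

```text
time_s: 20.15
tcp_pos: [0.4878, -0.2906, 0.2373]
orientation: [[-0.854, 0.513, -0.089], [0.511, 0.859, 0.037], [0.096, -0.014, -0.995]]
contact_force: [-0.4, 0.4, 0.1]
gripper_width: 0.0854
time_s: 20.78
tcp_pos: [0.4881, -0.3142, 0.2375]
orientation: [[-0.505, 0.861, -0.058], [0.858, 0.508, 0.077], [0.096, -0.011, -0.995]]
contact_force: [0.2, 0.3, -0.1]
gripper_width: 0.0854
time_s: 21.4
tcp_pos: [0.4879, -0.3143, 0.237]
orientation: [[-0.184, 0.983, -0.028], [0.978, 0.186, 0.093], [0.097, -0.01, -0.995]]
contact_force: [-0.1, 0.1, -0.7]
gripper_width: 0.0854
[ 0.48786087 -0.31430316  0.23699694] [[-0.18375351  0.98257516 -0.0279411 ]
 [ 0.97820811  0.18558423  0.09309886]
 [ 0.09666205 -0.01022497 -0.99526474]] [ 1.28453152  0.61954939 -1.02584923  1.67236385  0.47199525  1.21891438
  0.33584244]
```

View pics/w9.png

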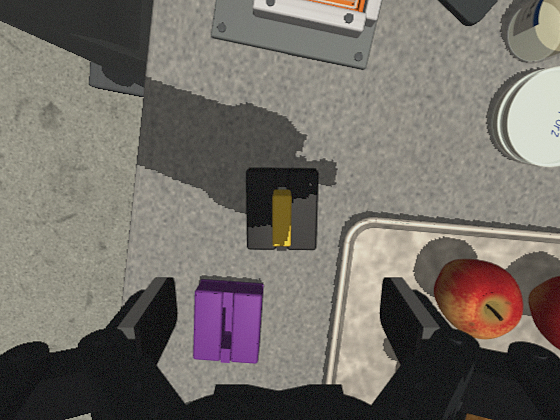

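Run:
```python
from h import *
d=np.load('w9.npz');w={k:d[k] for k in d.files};s={'tcp_pos':d['tcp_pos'],'orientation':d['R']}
for q in [(345,250),(350,230),(375,222),(335,300)]: print(q,onz(w,*q,.02,s).round(3))
im=w['image'];hsv=cv2.cvtColor(im,cv2.COLOR_RGB2HSV)
m=((hsv[...,0]>15)&(hsv[...,0]<40)&(hsv[...,1]>150)&(hsv[...,2]>70)).astype(np.uint8);m[:170]=0;m[265:]=0;m[:,:240]=0;m[:,325:]=0
c=max(cv2.findContours(m,0,1)[0],key=cv2.contourArea)
W=np.array([onz(w,u,v,.080,s)[:2] for u,v in c[:,0]])*1000
print(cv2.minAreaRect(W.astype(np.float32)), cv2.boundingRect(c))
a=w['image'][160:260,235:335];cv2.imwrite('pics/w9c.png',cv2.cvtColor(cv2.resize(a,None,fx=6,fy=6,interpolation=2),cv2.COLOR_RGB2BGR))
```

```text
(345, 250) [ 0.561 -0.345  0.02 ]
(350, 230) [ 0.561 -0.323  0.02 ]
(375, 222) [ 0.584 -0.31   0.02 ]
(335, 300) [ 0.563 -0.4    0.02 ]
((488.3191223144531, -312.2777099609375), (15.689302444458008, 47.74260711669922), 10.496256828308105) (272, 190, 20, 57)
```

View pics/w9c.png

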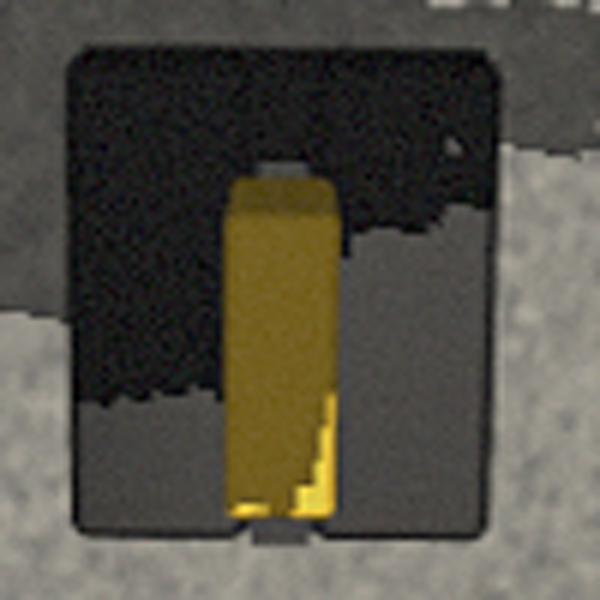

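```bash
python3 -m jog '[{"claw":0.4,"xyz":[0,0,-0.8],"turn":0},{"claw":0.4,"xyz":[0,0,-1],"turn":0},{"claw":0.4,"xyz":[0,0,-1],"turn":0},{"claw":0.4,"xyz":[0,0,-1],"turn":0},{"claw":0.4,"xyz":[0,0,-0.55],"turn":0}]'
python3 -m jog '[{"claw":0.4,"xyz":[0,0,0],"turn":0}]'
python3 -m jog '[{"claw":0.8,"xyz":[0,0,0],"turn":0},{"claw":1,"xyz":[0,0,0],"turn":0},{"claw":1,"xyz":[0,0,0],"turn":0},{"claw":1,"xyz":[0,0,0],"turn":0},{"claw":1,"xyz":[0,0,0],"turn":0}]' 60
python3 - <<'E'
from h import *
s=ctrl.observe();w=imaging.grab_frame('wrist');save(w,'w10');print(s['tcp_pos'],s['orientation'],s['moment'])
E
```

```text
time_s: 22.08
tcp_pos: [0.4866, -0.314, 0.0591]
orientation: [[-0.183, 0.983, -0.032], [0.978, 0.186, 0.097], [0.102, -0.013, -0.995]]
contact_force: [-0.2, 0.9, 0.3]
gripper_width: 0.0513
time_s: 22.2
tcp_pos: [0.4865, -0.3139, 0.0596]
orientation: [[-0.183, 0.983, -0.032], [0.978, 0.186, 0.098], [0.102, -0.014, -0.995]]
contact_force: [-0.1, 0.2, 0.6]
gripper_width: 0.0511
time_s: 22.82
tcp_pos: [0.4884, -0.3149, 0.0619]
orientation: [[-0.183, 0.983, -0.028], [0.978, 0.185, 0.095], [0.099, -0.01, -0.995]]
contact_force: [1.3, -1.1, 6.8]
gripper_width: 0.0156
[ 0.48843474 -0.31486612  0.06188364] [[-0.18307751  0.98269431 -0.0281871 ]
 [ 0.97813084  0.18495622  0.09513808]
 [ 0.09870503 -0.01015303 -0.99506494]] [-0.01759455 -0.19912642 -0.01240079]
```

View pics/w10.png

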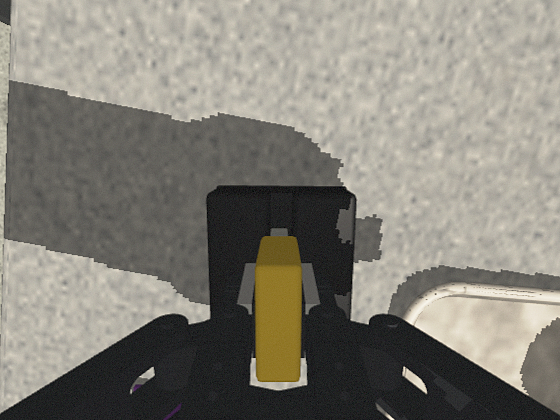

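```bash
python3 -m jog '[{"claw":1,"xyz":[0,0,0.4],"turn":0},{"claw":1,"xyz":[0,0,0.6],"turn":0},{"claw":1,"xyz":[0,0,1],"turn":0},{"claw":1,"xyz":[0,0,1],"turn":0},{"claw":1,"xyz":[0,0.2,0],"turn":0}]'
python3 -m jog '[{"claw":1,"xyz":[-0.2,0.7,0],"turn":-0.37},{"claw":1,"xyz":[-0.2,0.8,0],"turn":-0.5},{"claw":1,"xyz":[-0.2,0.8,0],"turn":-0.5},{"claw":1,"xyz":[-0.2,0.8,0],"turn":-0.5},{"claw":1,"xyz":[-0.2,0.8,0],"turn":0}]'
python3 -m jog '[{"claw":1,"xyz":[-0.2,0.8,0],"turn":0},{"claw":1,"xyz":[-0.2,0.8,0],"turn":0},{"claw":1,"xyz":[-0.2,0.8,0],"turn":0},{"claw":1,"xyz":[0,0.8,0],"turn":0},{"claw":1,"xyz":[0,0.3,0],"turn":0}]'
python3 -m jog '[{"claw":1,"xyz":[0,0,0],"turn":0},{"claw":1,"xyz":[0,0,0],"turn":0}]'
python3 - <<'E'
from h import *
s=ctrl.observe();w=imaging.grab_frame('wrist');save(w,'w11');print(s['tcp_pos'],s['orientation'],s['q'])
np.savez('w11.npz',**{k:w[k] for k in w},tcp_pos=s['tcp_pos'],R=s['orientation'])
E
```

```text
time_s: 23.5
tcp_pos: [0.4881, -0.3077, 0.1838]
orientation: [[-0.182, 0.983, -0.027], [0.979, 0.184, 0.093], [0.096, -0.01, -0.995]]
contact_force: [0.2, -0.4, -0.9]
gripper_width: 0.0152
time_s: 24.12
tcp_pos: [0.445, -0.1491, 0.1795]
orientation: [[0.003, 1.0, -0.015], [0.995, -0.001, 0.101], [0.101, -0.015, -0.995]]
contact_force: [0.6, 0.3, -0.8]
gripper_width: 0.0154
time_s: 24.75
tcp_pos: [0.4215, -0.0089, 0.1798]
orientation: [[-0.0, 1.0, -0.015], [0.995, 0.002, 0.1], [0.1, -0.014, -0.995]]
contact_force: [-0.1, 0.7, -0.9]
gripper_width: 0.0154
time_s: 25.0
tcp_pos: [0.4228, -0.0115, 0.1799]
orientation: [[0.004, 1.0, -0.013], [0.995, -0.002, 0.101], [0.101, -0.013, -0.995]]
contact_force: [-0.0, -0.3, -1.5]
gripper_width: 0.0151
[ 0.42281045 -0.01151847  0.17993324] [[ 0.00367676  0.99990694 -0.01313767]
 [ 0.99492909 -0.00233732  0.10055171]
 [ 0.10051165 -0.01344076 -0.99484509]] [ 1.01956752  0.38203514 -1.13045345  2.13392201  0.31992277  0.8689054
 -0.29657119]
```

View pics/w11.png

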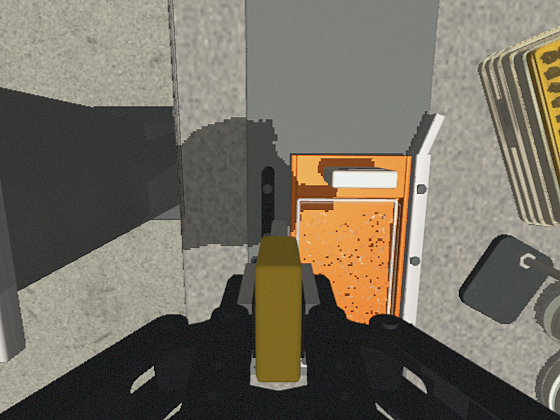

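Run:
```python
from h import *
d=np.load('w11.npz');w={k:d[k] for k in d.files};s={'tcp_pos':d['tcp_pos'],'orientation':d['R']}
a=w['image'][140:270,230:340];cv2.imwrite('pics/w11c.png',cv2.cvtColor(cv2.resize(a,None,fx=4.6,fy=4.6,interpolation=2),cv2.COLOR_RGB2BGR))
# thin block channel edge z=.028, carrier front edge z=.024
print('block edge',[onz(w,u,v,.028,s).round(4) for u,v in[(273.5,180),(274,220)]],'block far edge',onz(w,263,200,.028,s).round(4))
print('carrier edge',[onz(w,u,v,.024,s).round(4) for u,v in[(291,160),(292,225)]])
# predicted blade foot outline
o=np.array(s['tcp_pos'])+np.array(s['orientation'])[:,2]*.003
for dx in(-.004,.004): print('foot',[proj(w,(o[0]+dx,o[1]+.022,o[2]-h),s).round(1) for h in(.021,.055)],)
```

```text
block edge [array([0.4171, 0.0235, 0.028 ]), array([ 0.4174, -0.0093,  0.028 ])] block far edge [0.4085 0.0073 0.028 ]
carrier edge [array([0.4312, 0.0391, 0.024 ]), array([ 0.4323, -0.0144,  0.024 ])]
foot [array([269.7, 234.5]), array([272. , 219.2])]
foot [array([287.5, 234.5]), array([286.7, 219.2])]
```

View pics/w11c.png

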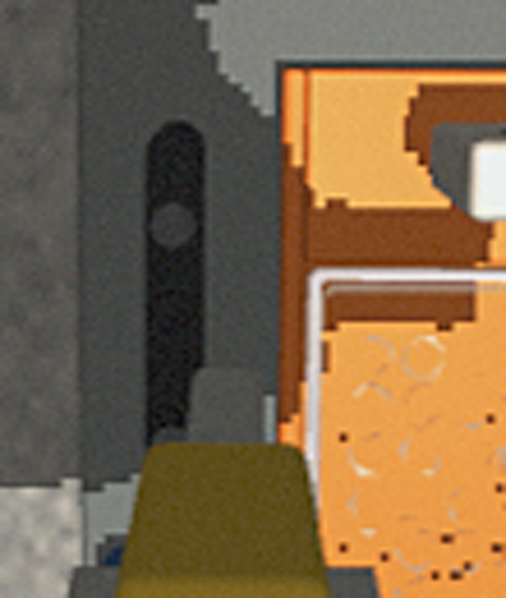

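```bash
python3 -m jog '[{"claw":1,"xyz":[0.03,0,-0.5],"turn":0},{"claw":1,"xyz":[0,0,-0.8],"turn":0},{"claw":1,"xyz":[0,0,-0.7],"turn":0},{"claw":1,"xyz":[0,0,0],"turn":0},{"claw":1,"xyz":[0,0,0],"turn":0}]'
python3 - <<'E'
from h import *
s=ctrl.observe();w=imaging.grab_frame('wrist');save(w,'w12');print(s['tcp_pos'],s['orientation'])
np.savez('w12.npz',**{k:w[k] for k in w},tcp_pos=s['tcp_pos'],R=s['orientation'])
a=w['image'][40:290,220:400];cv2.imwrite('pics/w12c.png',cv2.cvtColor(cv2.resize(a,None,fx=3,fy=3,interpolation=2)[:600],cv2.COLOR_RGB2BGR))
o=np.array(s['tcp_pos'])+np.array(s['orientation'])[:,2]*.003
for dx in(-.004,.004): print('foot',[proj(w,(o[0]+dx,o[1]+.022,o[2]-h),s).round(1) for h in(.021,.055)],)
print('gap at foot y', [proj(w,X,s).round(1) for X in [(.4173,o[1]+.022,.028),(.4310,o[1]+.022,.024)]])
E
```

```text
time_s: 25.68
tcp_pos: [0.4246, -0.0105, 0.1008]
orientation: [[0.003, 1.0, -0.012], [0.995, -0.002, 0.101], [0.101, -0.012, -0.995]]
contact_force: [-0.8, 1.4, -0.3]
gripper_width: 0.0153
[ 0.42464581 -0.01051251  0.10080006] [[ 0.00276634  0.99992408 -0.01200772]
 [ 0.9948621  -0.00153673  0.10122763]
 [ 0.1012015  -0.01222605 -0.99479082]]
foot [array([269.6, 234.5]), array([271.9, 219.2])]
foot [array([287.5, 234.6]), array([286.6, 219.3])]
gap at foot y [array([267. , 214.1]), array([290.3, 212.9])]
```

View pics/w12c.png

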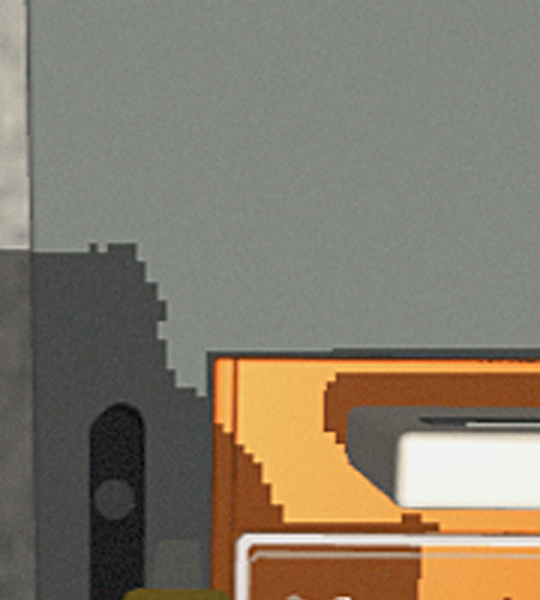

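```bash
python3 -m jog '[{"claw":1,"xyz":[0.01,0,-0.3],"turn":0},{"claw":1,"xyz":[0,0,-0.3],"turn":0},{"claw":1,"xyz":[0,0,-0.15],"turn":0},{"claw":1,"xyz":[0,0,0],"turn":0}]'
python3 -m jog '[{"claw":1,"xyz":[0,0,-0.05],"turn":0},{"claw":1,"xyz":[0,0,0],"turn":0}]'
python3 -m jog '[{"claw":1,"xyz":[0,0,-0.04],"turn":0},{"claw":1,"xyz":[0,0,0],"turn":0}]'
```

```text
time_s: 26.22
tcp_pos: [0.424, -0.01, 0.0696]
orientation: [[0.002, 1.0, -0.014], [0.995, -0.0, 0.101], [0.101, -0.014, -0.995]]
contact_force: [-0.5, -0.0, -1.0]
gripper_width: 0.0152
time_s: 26.48
tcp_pos: [0.4246, -0.0103, 0.0682]
orientation: [[0.002, 1.0, -0.012], [0.995, -0.001, 0.101], [0.101, -0.013, -0.995]]
contact_force: [-0.1, -0.9, -0.6]
gripper_width: 0.0153
time_s: 26.72
tcp_pos: [0.4245, -0.0104, 0.0666]
orientation: [[0.002, 1.0, -0.013], [0.995, -0.001, 0.101], [0.101, -0.013, -0.995]]
contact_force: [-0.0, 0.6, -2.0]
gripper_width: 0.0157
```

```bash
python3 -m jog '[{"claw":1,"xyz":[0,0,-0.02],"turn":0},{"claw":1,"xyz":[0,0,0],"turn":0}]'
python3 -m jog '[{"claw":1,"xyz":[0,0,-0.02],"turn":0},{"claw":1,"xyz":[0,0,0],"turn":0}]'
```

```text
time_s: 26.98
tcp_pos: [0.4246, -0.0103, 0.0659]
orientation: [[0.002, 1.0, -0.013], [0.995, -0.001, 0.101], [0.101, -0.013, -0.995]]
contact_force: [0.1, 0.4, 1.2]
gripper_width: 0.0155
time_s: 27.22
tcp_pos: [0.4247, -0.0103, 0.0658]
orientation: [[0.002, 1.0, -0.013], [0.995, -0.001, 0.1], [0.1, -0.013, -0.995]]
contact_force: [-3.8, -0.8, 15.5]
gripper_width: 0.0154
```

```bash
python3 -m jog '[{"claw":1,"xyz":[0,0,0.018],"turn":0},{"claw":1,"xyz":[0.04,0,0],"turn":0},{"claw":1,"xyz":[0,0,0],"turn":0}]'
python3 -m jog '[{"claw":1,"xyz":[0.03,0,0],"turn":0},{"claw":1,"xyz":[0,0,0],"turn":0}]'
python3 -m jog '[{"claw":1,"xyz":[0.03,0,0],"turn":0},{"claw":1,"xyz":[0,0,0],"turn":0}]'
```

```text
time_s: 27.6
tcp_pos: [0.425, -0.0103, 0.0658]
orientation: [[0.002, 1.0, -0.015], [0.995, -0.001, 0.1], [0.1, -0.015, -0.995]]
contact_force: [-4.9, -0.8, 10.8]
gripper_width: 0.0156
time_s: 27.85
tcp_pos: [0.4252, -0.0103, 0.0658]
orientation: [[0.002, 1.0, -0.017], [0.995, -0.0, 0.1], [0.1, -0.017, -0.995]]
contact_force: [-7.8, 0.4, 16.7]
gripper_width: 0.0153
time_s: 28.1
tcp_pos: [0.4254, -0.0103, 0.0658]
orientation: [[0.002, 1.0, -0.019], [0.995, -0.0, 0.099], [0.099, -0.019, -0.995]]
contact_force: [-9.1, -0.6, 21.3]
gripper_width: 0.0153
```

```bash
python3 -m jog '[{"claw":1,"xyz":[0,0,0.03],"turn":0},{"claw":1,"xyz":[0,0,0],"turn":0}]'
python3 -m jog '[{"claw":1,"xyz":[0,0,0.01],"turn":0},{"claw":1,"xyz":[0,0,0],"turn":0}]'
```

```text
time_s: 28.35
tcp_pos: [0.4279, -0.0103, 0.0666]
orientation: [[0.002, 1.0, -0.014], [0.995, -0.001, 0.101], [0.101, -0.014, -0.995]]
contact_force: [-2.4, 0.6, -0.1]
gripper_width: 0.0151
time_s: 28.6
tcp_pos: [0.4284, -0.0104, 0.0671]
orientation: [[0.002, 1.0, -0.013], [0.995, -0.001, 0.101], [0.101, -0.013, -0.995]]
contact_force: [-1.9, 0.6, -1.8]
gripper_width: 0.0157
```

```bash
python3 -m jog '[{"claw":1,"xyz":[0.02,0,-0.015],"turn":0},{"claw":1,"xyz":[0,0,0],"turn":0}]'
python3 -m jog '[{"claw":1,"xyz":[0.02,0,0],"turn":0},{"claw":1,"xyz":[0,0,0],"turn":0}]'
python3 -m jog '[{"claw":1,"xyz":[0.02,0,0],"turn":0},{"claw":1,"xyz":[0,0,0],"turn":0}]'
```

```text
time_s: 28.85
tcp_pos: [0.4288, -0.0103, 0.0665]
orientation: [[0.002, 1.0, -0.014], [0.995, -0.001, 0.101], [0.101, -0.014, -0.995]]
contact_force: [-3.9, 0.3, -0.0]
gripper_width: 0.0156
time_s: 29.1
tcp_pos: [0.4291, -0.0102, 0.0665]
orientation: [[0.002, 1.0, -0.015], [0.995, -0.001, 0.101], [0.101, -0.015, -0.995]]
contact_force: [-3.8, 0.7, 2.0]
gripper_width: 0.0152
time_s: 29.35
tcp_pos: [0.4292, -0.0102, 0.0663]
orientation: [[0.002, 1.0, -0.016], [0.995, -0.001, 0.101], [0.101, -0.016, -0.995]]
contact_force: [-6.4, 0.3, 3.3]
gripper_width: 0.0154
```

```bash
python3 -m jog '[{"claw":1,"xyz":[0.03,0,0.005],"turn":0},{"claw":1,"xyz":[0,0,0],"turn":0}]'
python3 -m jog '[{"claw":1,"xyz":[0.03,0,0.005],"turn":0},{"claw":1,"xyz":[0,0,0],"turn":0}]'
python3 - <<'E'
from h import *
s=ctrl.observe();w=imaging.grab_frame('wrist');save(w,'w13');t=imaging.grab_frame('top');save(t,'t13')
np.savez('w13.npz',**{k:w[k] for k in w},tcp_pos=s['tcp_pos'],R=s['orientation'])
a=t['image'][195:270,160:320];cv2.imwrite('pics/t13c.png',cv2.cvtColor(cv2.resize(a,None,fx=5,fy=5,interpolation=2),cv2.COLOR_RGB2BGR))
E
```

```text
time_s: 29.6
tcp_pos: [0.4293, -0.0102, 0.0663]
orientation: [[0.002, 1.0, -0.018], [0.995, -0.001, 0.1], [0.1, -0.018, -0.995]]
contact_force: [-7.8, -0.1, 3.5]
gripper_width: 0.0155
time_s: 29.85
tcp_pos: [0.4295, -0.0102, 0.0663]
orientation: [[0.003, 1.0, -0.02], [0.995, -0.001, 0.1], [0.1, -0.02, -0.995]]
contact_force: [-9.8, 0.7, 5.1]
gripper_width: 0.0154
```

View pics/w13.png

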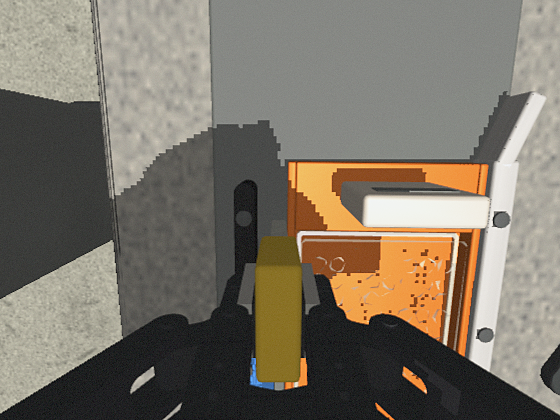

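View pics/t13c.png

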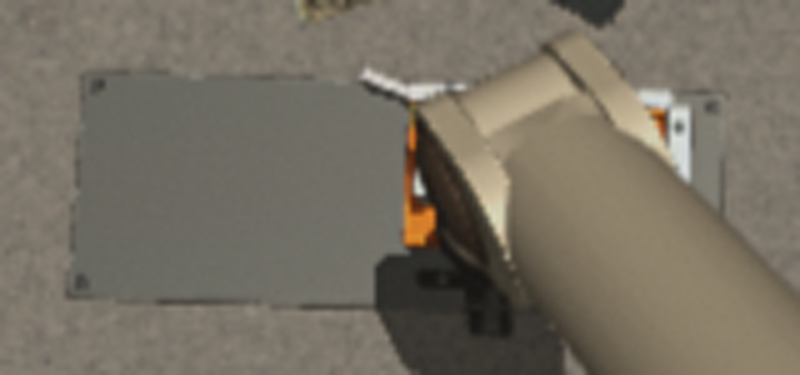

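Run:
```python
from h import *
d=np.load('w13.npz');w={k:d[k] for k in d.files};s={'tcp_pos':d['tcp_pos'],'orientation':d['R']}
a=w['image'][140:380,380:540];cv2.imwrite('pics/w13c.png',cv2.cvtColor(cv2.resize(a,None,fx=2.5,fy=2.5,interpolation=2),cv2.COLOR_RGB2BGR))
p=imaging.grab_frame('side');a=p['image'][200:310,240:340];cv2.imwrite('pics/s13c.png',cv2.cvtColor(cv2.resize(a,None,fx=5.4,fy=5.4,interpolation=2),cv2.COLOR_RGB2BGR))
print('carrier left edge y', [onz(w,u,163,.024,s).round(4) for u in (290,480)])
```

```text
carrier left edge y [array([0.4344, 0.043 , 0.024 ]), array([0.5249, 0.0431, 0.024 ])]
```

View pics/w13c.png

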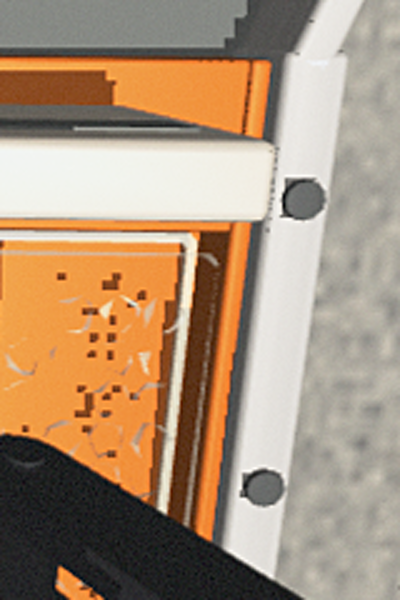

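View pics/s13c.png

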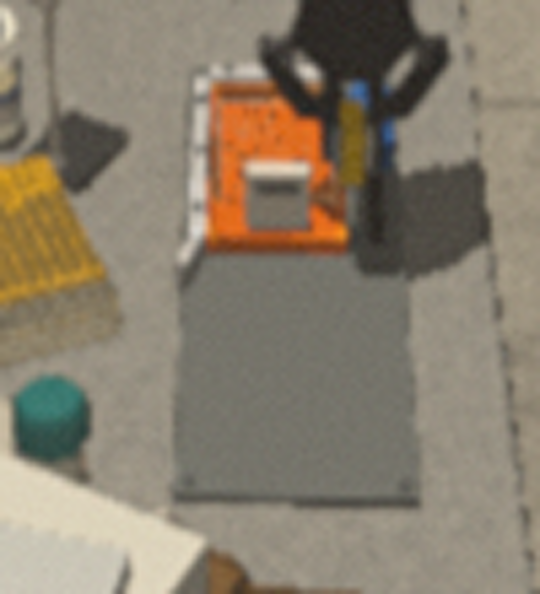

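Run:
```python
from h import *
d=np.load('w13.npz');w={k:d[k] for k in d.files};s={'tcp_pos':d['tcp_pos'],'orientation':d['R']}
C=lambda u,v:(380+u/2.5,140+v/2.5)
print('carrier',[onz(w,*C(*q),.024,s).round(4) for q in [(270,65),(243,270),(213,520)]])
print('rail',[onz(w,*C(*q),.028,s).round(4) for q in [(287,65),(259,270),(228,520)]])
```

```text
carrier [array([0.5289, 0.0416, 0.024 ]), array([0.5282, 0.001 , 0.024 ]), array([ 0.528 , -0.0541,  0.024 ])]
rail [array([0.5297, 0.0419, 0.028 ]), array([0.5291, 0.0022, 0.028 ]), array([ 0.5288, -0.0516,  0.028 ])]
```

```bash
python3 -m jog '[{"claw":1,"xyz":[0.01,0,0.008],"turn":0},{"claw":1,"xyz":[0,0,0],"turn":0},{"claw":1,"xyz":[0,0,0],"turn":0}]'
python3 -m jog '[{"claw":1,"xyz":[0,0,0],"turn":0},{"claw":1,"xyz":[0,0,0],"turn":0}]'
```

```text
time_s: 30.38
tcp_pos: [0.4295, -0.0102, 0.0663]
orientation: [[0.003, 1.0, -0.02], [0.995, -0.001, 0.1], [0.1, -0.021, -0.995]]
contact_force: [-8.8, 1.7, 1.5]
gripper_width: 0.0153
time_s: 30.62
tcp_pos: [0.4295, -0.0102, 0.0663]
orientation: [[0.003, 1.0, -0.02], [0.995, -0.0, 0.1], [0.1, -0.021, -0.995]]
contact_force: [-10.7, 2.2, 1.0]
gripper_width: 0.0152
```

```bash
python3 -c "
from h import *
print(ctrl.hand_in()); s=ctrl.observe(); print(s['time_s'],s['contact_force'],s['gripper_width'])"
```

```text
the job is handed in; nothing more can be done
None
the job is handed in; nothing more can be done
```

I slid the carrier home by its fin, then pushed it flush along the rail with the spacer. I handed in at 30.6 s, still gripping the spacer and pressing the carrier against the rail.

**Last checks**
- **End stop:** the push force climbed to about 20 N against the stop. The pictures put the carrier's right edge at y ≈ -0.127 m and the stop face at about -0.127 m.
- **Rail:** the picture shows a gap of about 0.8 mm or less, even along the visible length and within camera error. The last push steps moved the spacer only 0.1–0.2 mm, so it was firmly against the rail. The hand hid the right end of the rail, so I did not see that part.
- **Final pose:** the spacer pushes the carrier with about 10 N and its foot rests lightly on the deck (about 1 N). It is in the gap at the thin black block. The hand is clear of the carrier, and I did not touch the bottle or the cup.

**What went wrong**
- **Wrist turn:** my first turn over the spacer ran joint 7 to its limit and left the hand tilted about 6°. I unwound it and gripped from the other side. The tilt is about the jaw axis, so I judged the spacer upright, leaning about 1°, from the hand's pose and the wrist view, not measured directly.
- **Deck contact:** lowering the blade briefly loaded the deck with up to about 21 N, so I eased it off before the final push.

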